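# Tip the rinsed six-well tube block down the draining stand

### The job

The rinsed tube blocks lie on their sides on the upper deck of the draining stand. Push the wide six-well block over the step, without lifting it, so that it tumbles a quarter turn and comes to rest flat in the low tray with its wells facing up, ready for tubes. Leave the narrow nine-well block and the little amber jar where they stand on the deck.

Things in the scene. Friction and masses are not known exactly. Their poses are not given: they have to be found in the camera images.
- six_block_center (a point): Centre of the wide white block to tip: 84 mm wide (y, along the step), 50 deep (x, across it), 60 tall (z, up) as it lies on the deck, about 0.24 kg. x points out of the face with six wells (3 by 2, 16 mm wide), away from step and tray; the opposite face is blank. Pushed till its centre passes the edge, it falls on to its blank face by itself; then x points up, centre 25 mm above the tray floor.
- nine_block_center (a point): Centre of the narrow white plastic block to leave alone, 56 mm wide along the step, 50 mm deep and 60 mm tall, nine narrow wells (3 by 3); lies on the deck beside the other, wells the same way. Same axes.
- jar_center (a point): Centre of the small round amber jar with a white lid to leave alone, 44 mm across and 62 mm tall, standing upright on the deck; z along its axis.
- step_edge (a point): Middle of the top edge of the step of the fixed metal draining stand, 400 mm long. x: level, square to the edge, from the low tray to the upper deck; y along the edge; z up. The flat deck is level with this point, 36 mm above the table, reaches 175 mm to +x. The dark tray floor is 28 mm lower and reaches 139 mm to -x, to a rim 12 mm high; low rims at its ends. Deck stripes: flush drain slots.
There are look-alikes about, which are no part of the job. What is shaped like the part that bears six_block_center but purple or turquoise is not meant.

How it is judged:
By the outcome, as a careful person would: the job done as asked, in the order asked, and still so for the second after the job is handed in, with the robot touching nothing.
It also fails if it takes over 32 s, if anything falls off the work surface, if the arm or the gripper's body presses on something with over 40 N, if the wrist force passes 120 N, or if a joint passes its speed limit or range.

### The arm

A 6-joint arm with a two-finger parallel gripper is mounted at the origin on the work surface. World frame = base frame: x ahead of the robot, y to its left, z up, the work surface at z = 0. Lengths are in mm, angles in rad, forces in N, time in s.
With the tool pointing down it reaches from about 350 to 975 mm from the base axis. Payload 7.1 kg.
Tool frame: the origin (TCP) lies at the very end of the fingers, on their centre line; the grasp point (between the pads) lies 19 mm behind it (ctrl.grip_point_offset is the distance from the TCP to the grasp point, in mm); x points along the fingers, y is the direction in which the jaws open and shut, and the axes are right-handed (so a half turn about x gives the same grasp; the last joint's range is limited). The gripper opens to 88 mm and grips with 3 to 60 N. Pads are 20 mm wide; open, the fingers measure 115 mm over their backs; the gripper's body (75 mm by 178 mm) begins 61 mm behind the grasp point.
Start: joints at [1.222, 0.423, 1.63, -0, 1.089, -0.019], TCP at [202.377, 591.311, 222.675] pointing down, gripper open.
Joint ranges: [-3, 3], [-0.9, 2.11], [0.09, 2.58], [-1.31, 4.45], [0.11, 2.69], [-2.54, 2.54]. Speed limits (rad/s): [2.39, 2.39, 3.01, 3.14, 3.14, 3.14].

### API

Orientations are given as a rotation vector (axis times angle).
In Python, from workcell import ctrl, vision, workorder gives the robot as it stands.
- The arm moves only by the shell command python3 -m crank 'ROWS'. ROWS is JSON, a list of rows, each a list of 3 entries, a list of its own where there are three numbers: the shift along the tool's x, y, z in m, then the turn, a rotation vector about the tool's x, y, z in rad, then the finger opening in m, from 0 to 0.0878. In form: [[[dx, dy, dz], [wx, wy, wz], jaw], ...]. A call has exactly 8 rows; each row shifts and turns the commanded pose from where the row before left it, along the tool's axes as they then stand; what a row does not reach is not made up. A row lasts 1/12 s, in which the tool goes at most 41.7 mm and 7.16 degrees, less where a joint would pass 70% of its speed; a pose out of reach is approached as far as the arm can. A call with a gripper value outside its range is refused whole. The fingers move at their own pace and stop on an object; the grip force is fixed at half the most. Time passes only in rows, so rows that do not move let the fingers close, or fill a call up. It gives the time, the measured TCP pose, the force and the opening at its end, in the units of the state.
- ctrl.get_obs(): the state, without advancing time (a new reading comes with each control period).
- vision.get_image(name): name is "scene" or "top"; returns a dict with "img" (420x560x3 uint8, blue, green, red), "mtx" (3x3 intrinsics, pixels), "k1" (the pictures are not rectified: a ray, as slopes to the right and down, at radius r is drawn at 1 + k1 r^2 times it, then the intrinsics apply), "rvec" (rotation vector, rad) and "tvec" (3), from world to camera coordinates, as OpenCV has them. Camera axes: x right, y down, z forward; pixel columns grow to the right and rows downward; lengths in mm; the calibration is good to about 2 mm. A picture is of the moment at which its call begins. There is no depth.
- workorder.close_job(): hands the job in, once; it reports no verdict.
The state is a dict: "t": time; "qpos": joint angles; "qvel": joint speeds; "joint_torque": joint torques, N m; "ee_pos": TCP position; "orientation": TCP orientation; "ft_force": force on the tool from outside, world axes, zero at the start; "moment": the same for the moment, N m; "width": finger opening in mm.
Only numpy, scipy, OpenCV 4.12 (cv2) and the standard library are available. Lean on these libraries where they do the work, as an engineer would, in place of code of your own. Each camera call takes 0.05 s, during which the arm holds its last target.

## Working session

There is one attempt and no reset: what is moved stays moved. The work goes in short steps, Python scripts to look and compute and a shell command to move; the robot and the scene stay as the last step left them, time stands still between calls to the robot, and variables do not carry over. Pictures are saved under pics/ and viewed, and the job is handed in when it is done.

```bash
mkdir -p pics; ls
python3 - <<'E'
from workcell import ctrl,vision
import cv2,pprint
pprint.pprint(ctrl.get_obs())
for n in("scene","top"):
    d=vision.get_image(n); cv2.imwrite(f"pics/{n}0.png",d["img"]); print(n,d["mtx"],d["k1"],d["rvec"],d["tvec"])
E
```

```text
pics
{'ee_pos': array([202.21157417, 590.81195469, 221.92643328]),
 'ft_force': array([-0.17973029, -0.13756858, -0.17599201]),
 'joint_torque': array([ 2.50474513e-04, -5.44630623e+01, -2.73665124e+01,  6.43040333e-02,
        2.29159120e-02, -1.89994757e-04]),
 'moment': array([0.02463799, 0.0256833 , 0.08691498]),
 'orientation': array([ 0.2577092 ,  1.55555481, -0.26003461]),
 'qpos': array([ 1.22196122e+00,  4.23825079e-01,  1.63065211e+00,  3.20747702e-05,
        1.08862090e+00, -1.89872928e-02]),
 'qvel': array([0.00020858, 0.00079619, 0.00247374, 0.0005856 , 0.00041785,
       0.00099059]),
 't': 0.0,
 'width': 87.81661067049751}
scene [[382.29535771   0.         279.26411133]
 [  0.         382.29535771 207.06487201]
 [  0.           0.           1.        ]] -0.019656093805164705 [ 2.20940753  1.31900465 -0.446635  ] [-196.70822193 -268.24804375 1121.55635689]
top [[405.05709531   0.         281.14329399]
 [  0.         405.05709531 207.58540682]
 [  0.           0.           1.        ]] -0.03881289720626659 [ 2.16229332 -2.18223121  0.10800232] [ -8.13844979 443.37822337 744.10808678]
```

View pics/scene0.png

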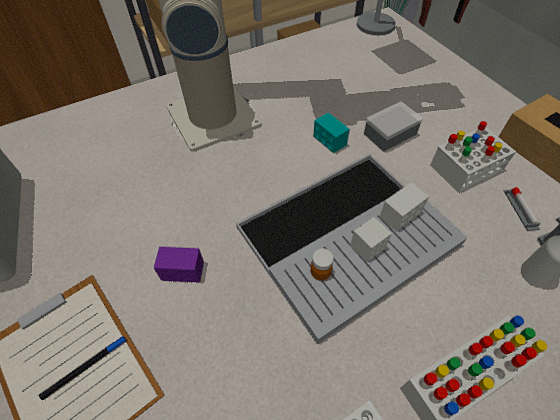

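View pics/top0.png

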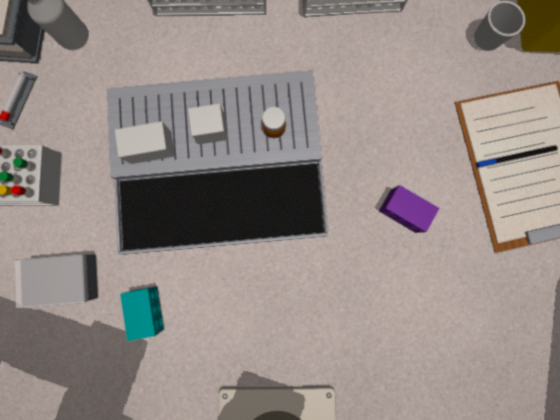

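```bash
cat > h.py <<'E'
import numpy as np,cv2
from workcell import ctrl,vision
def ray(d,uv):
    p=cv2.undistortPoints(np.array([[uv]],float),d["mtx"],np.array([d["k1"],0,0,0,0.]))[0,0]
    R=cv2.Rodrigues(np.array(d["rvec"],float))[0]; t=np.array(d["tvec"],float).ravel()
    # given model: drawn = ray*(1+k1 r^2) == OpenCV forward
    return -R.T@t, R.T@np.array([p[0],p[1],1.])
def plane(d,uv,z):
    c,v=ray(d,uv); return c+v*(z-c[2])/v[2]
def proj(d,P):
    return cv2.projectPoints(np.array(P,float).reshape(-1,1,3),np.array(d["rvec"],float),np.array(d["tvec"],float),d["mtx"],np.array([d["k1"],0,0,0,0.]))[0][:,0]
E
python3 - <<'E'
from h import *
d=vision.get_image("top"); im=d["img"]
c=cv2.resize(im[60:260,95:335],None,fx=3.3,fy=3,interpolation=cv2.INTER_CUBIC)
c=cv2.resize(im[60:260,95:335],None,fx=3,fy=3,interpolation=cv2.INTER_CUBIC);cv2.imwrite("pics/topc.png",c)
s=vision.get_image("scene"); cv2.imwrite("pics/scc.png",cv2.resize(s["img"][150:350,230:480],None,fx=3,fy=3,interpolation=cv2.INTER_CUBIC))
for i,uv in [("wide",(140,137)),("narrow",(206,119))]: print(i,plane(d,uv,96))
E
```

```text
wide [562.03240797 233.14872577  96.        ]
narrow [592.84053526 117.91389501  96.        ]
```

View pics/topc.png

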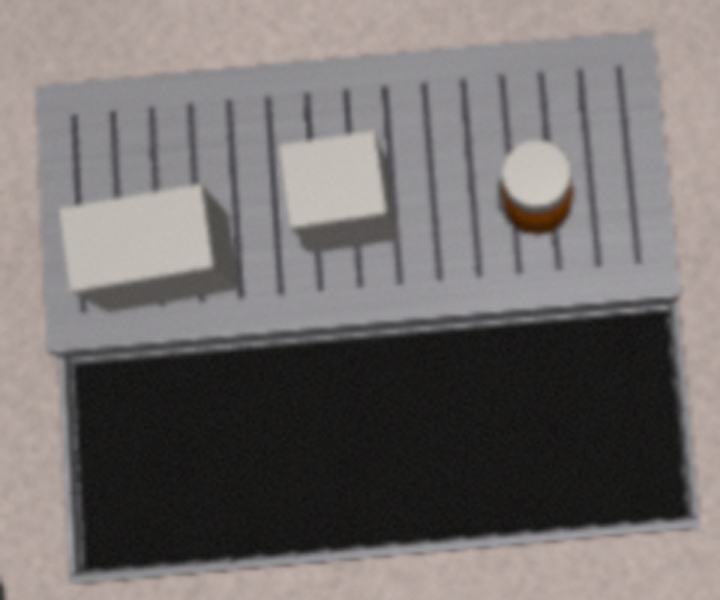

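View pics/scc.png

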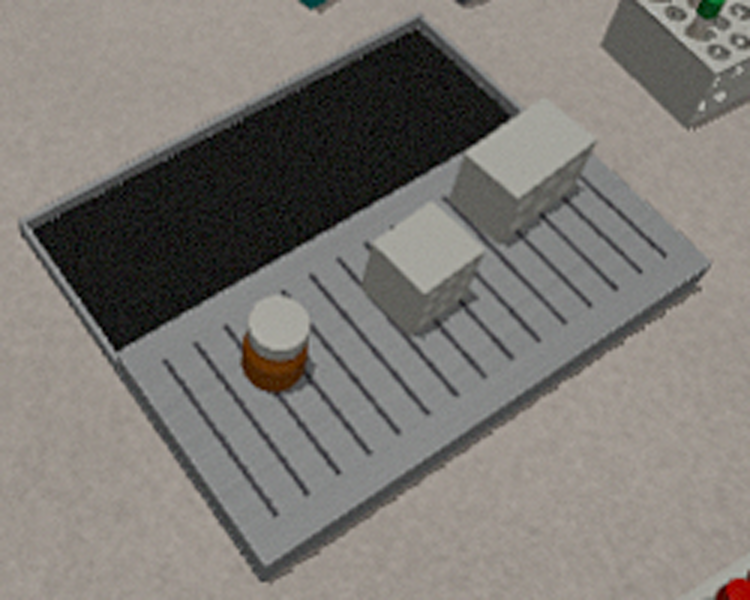

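Run:
```python
from h import *
d=vision.get_image("top")
f=lambda x,y,z: plane(d,(95+x/3-.33,60+y/3-.33),z)
# wide top quad by mask
hsv=cv2.cvtColor(d["img"],cv2.COLOR_BGR2HSV)
m=((hsv[...,2]>175)).astype(np.uint8); m[:85]=0;m[165:]=0;m[:,:100]=0;m[:,300:]=0
n,l,st,ce=cv2.connectedComponentsWithStats(m)
E1=f(52,352,36);E2=f(677,299,36)
print("edge ends",E1,E2,np.linalg.norm(E1-E2)); mid=(E1+E2)/2
y=(E1-E2)/np.linalg.norm(E1-E2); x=np.array([y[1],-y[0],0]); print("yaw",np.arctan2(x[1],x[0]),"mid",mid)
T=lambda p:(round((p-mid)@x,1),round((p-mid)@y,1))
for i in range(1,n):
    if st[i,4]<200: continue
    c=cv2.findContours((l==i).astype(np.uint8),0,2)[0][0]
    r=cv2.minAreaRect(c); b=cv2.boxPoints(r); z=96 if i else 0
    print(i,st[i],[T(plane(d,p,96)) for p in b], T(plane(d,ce[i],96)),plane(d,ce[i],96).round(1))
    P=np.array([plane(d,p,96) for p in b]); print([np.linalg.norm(P[k]-P[k-1]).round(1) for k in range(4)], [np.arctan2(*(P[k]-P[k-1])[1::-1]).round(3) for k in range(4)])
for nm,q in dict(deckBL=(37,88,36),deckBR=(653,32,36),trayTL=(75,365,8),trayBL=(83,570,8),trayBR=(690,518,8),rimBL=(72,578,20),rimBR=(697,524,20),rimTL=(62,358,20)).items():
    print(nm,T(f(*q)))
```

```text
edge ends [502.57439436 305.42470606  36.        ] [532.2840701  -86.64676866  36.        ] 393.19550623278
yaw 0.07563163393578085 mid [517.42923223 109.3889687   36.        ]
1 [100  85   7  40 210] [(np.float64(155.1), np.float64(187.4)), (np.float64(154.1), np.float64(176.7)), (np.float64(82.7), np.float64(179.1)), (np.float64(83.6), np.float64(189.7))] (np.float64(119.3), np.float64(183.6)) [622.5 301.5  96. ]
[np.float64(71.5), np.float64(10.8), np.float64(71.5), np.float64(10.7)] [np.float64(0.044), np.float64(-1.591), np.float64(-3.1), np.float64(1.555)]
2 [189 104  34  31 832] [(np.float64(98.5), np.float64(33.6)), (np.float64(101.7), np.float64(-21.4)), (np.float64(53.2), np.float64(-24.8)), (np.float64(50.0), np.float64(29.8))] (np.float64(75.6), np.float64(4.2)) [592.5 119.3  96. ]
[np.float64(48.6), np.float64(55.1), np.float64(48.6), np.float64(54.7)] [np.float64(0.154), np.float64(-1.436), np.float64(-2.996), np.float64(1.705)]
3 [263 107  22  21 355] [(np.float64(88.8), np.float64(-98.3)), (np.float64(85.7), np.float64(-134.9)), (np.float64(49.8), np.float64(-131.8)),
[... 321 characters left out ...]
5.4)), (np.float64(78.4), np.float64(82.3)), (np.float64(30.9), np.float64(76.8)), (np.float64(23.7), np.float64(159.2))] (np.float64(50.8), np.float64(120.8)) [559.  233.7  96. ]
[np.float64(47.9), np.float64(83.4), np.float64(47.9), np.float64(82.8)] [np.float64(0.205), np.float64(-1.409), np.float64(-2.95), np.float64(1.733)]
deckBL (np.float64(173.0), np.float64(199.8))
deckBR (np.float64(175.3), np.float64(-198.0))
trayTL (np.float64(-4.0), np.float64(193.3))
trayBL (np.float64(-136.8), np.float64(194.3))
trayBR (np.float64(-136.3), np.float64(-194.8))
rimBL (np.float64(-141.5), np.float64(196.8))
rimBR (np.float64(-140.7), np.float64(-197.5))
rimTL (np.float64(-1.1), np.float64(196.8))
```

```bash
cat >> h.py <<'E'
from scipy.spatial.transform import Rotation as Ro
mid=np.array([517.4,109.4,36.]); yw=0.0756
X=np.array([np.cos(yw),np.sin(yw),0]);Y=np.array([-X[1],X[0],0])
W=lambda a,b,z: mid+a*X+b*Y+np.array([0,0,z-36.])
S=lambda p:[round(float((p-mid)@X),1),round(float((p-mid)@Y),1),round(float(p[2]),1)]
def st(tgt=None):
    o=ctrl.get_obs(); R=Ro.from_rotvec(o["orientation"]).as_matrix()
    print("t",round(o["t"],2),"step-frame",S(o["ee_pos"]),"F",o["ft_force"].round(1),"w",round(o["width"],1))
    F=np.c_[X,Y,[0,0,1]]
    print("tool axes in step frame (cols)\n",(F.T@R).round(3)); 
    if tgt is not None:
        Rt=None
        print("shift in tool axes mm",(R.T@(tgt-o["ee_pos"])).round(1))
        for s in(1,-1):
            Rt=np.c_[[0,0,-1],s*Y,np.cross([0,0,-1],s*Y)]
            print("turn",s,Ro.from_matrix(R.T@Rt).as_rotvec().round(3))
    return o,R
E
python3 - <<'E'
from h import *
o,R=st(W(115,121,222)); print("tgt",W(115,121,222), "reach",np.linalg.norm(W(115,121,0)[:2]))
s=vision.get_image("scene")
# check wide block: top corners predicted vs measured picture
P=[W(50.8,120.8,96),W(75,5,96)]
Q=[W(a,b,96) for a,b in [(71.2,165.4),(78.4,82.3),(30.9,76.8),(23.7,159.2)]]+[mid,W(0,200,36),W(0,-200,36)]
im=s["img"].copy()
for p in proj(s,Q): cv2.circle(im,tuple(int(v) for v in p.round()),1,(0,0,255),-1)
cv2.imwrite("pics/chk.png",cv2.resize(im[150:350,230:480],None,fx=3,fy=3,interpolation=cv2.INTER_NEAREST))
E
```

```text
t 0.25 step-frame [-277.8, 504.1, 222.3] F [ 0.  -1.1 -0.4] w 87.9
tool axes in step frame (cols)
 [[-0.     0.394  0.919]
 [-0.001  0.919 -0.394]
 [-1.    -0.001 -0.   ]]
shift in tool axes mm [ 4.000e-01 -1.972e+02  5.121e+02]
turn 1 [-0.405 -0.     0.001]
turn -1 [2.736e+00 1.000e-03 0.000e+00]
tgt [622.93263444 238.74010619 222.        ] reach 667.1146118559575
```

View pics/chk.png

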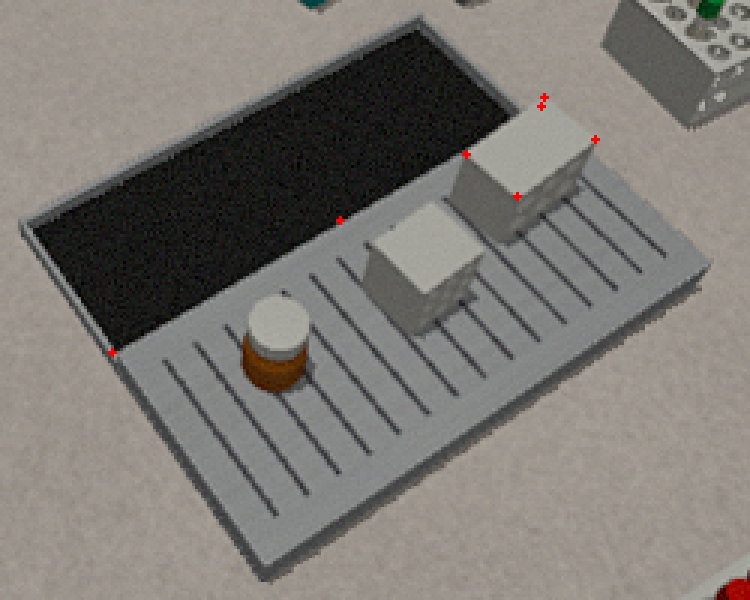

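Candidates in the top image are:
- Wide white block at (140,139). This is the only white one measuring 84×48 mm, and its wells face away from the step.
- Narrow white block at (206,120).
- Turquoise block at (141,313).
- Purple block at (410,208).
- Grey box at (55,280).

I choose the wide white block at (140,139). The scene crop shows its well face on the deck side, and the corners measured in the top view land on it in the scene view.

Plan: place the fingers behind it, opened to 50 mm along the step, and push toward the tray.

```bash
python3 -m crank '[[[0,0,0],[-0.1,0,0],0.05],[[0,0,0],[-0.1,0,0],0.05],[[0,0,0],[-0.1,0,0],0.05],[[0,0,0],[-0.105,0,0],0.05],[[0,-0.027,0.028],[0,0,0],0.05],[[0,-0.027,0.028],[0,0,0],0.05],[[0,-0.027,0.028],[0,0,0],0.05],[[0,-0.027,0.028],[0,0,0],0.05]]'
python3 - <<'E'
from h import *
st(W(115,121,222))
E
```

```text
t: 0.97
ee_pos: [323.0, 491.0, 222.7]
orientation: [-0.06, 1.57, 0.06]
ft_force: [0.1, 0.2, 0.4]
width: 49.9
t 0.97 step-frame [-165.0, 395.2, 222.7] F [0.1 0.2 0.4] w 49.9
tool axes in step frame (cols)
 [[ 0.    -0.001  1.   ]
 [-0.     1.     0.001]
 [-1.    -0.     0.   ]]
shift in tool axes mm [   0.7 -274.3  279.9]
turn 1 [0.001 0.    0.   ]
turn -1 [-3.141 -0.     0.   ]
```

```bash
python3 -m crank '[[[0,-0.028,0.028],[0,0,0],0.05],[[0,-0.028,0.028],[0,0,0],0.05],[[0,-0.028,0.028],[0,0,0],0.05],[[0,-0.028,0.028],[0,0,0],0.05],[[0,-0.028,0.028],[0,0,0],0.05],[[0,-0.028,0.028],[0,0,0],0.05],[[0,-0.028,0.028],[0,0,0],0.05],[[0,-0.028,0.028],[0,0,0],0.05]]'
python3 -m crank '[[[0,-0.025,0.028],[0,0,0],0.05],[[0,-0.025,0.028],[0,0,0],0.05],[[0.02,0,0],[0,0,0],0.05],[[0.025,0,0],[0,0,0],0.05],[[0.025,0,0],[0,0,0],0.05],[[0.01,0,0],[0,0,0],0.05],[[0,0,0],[0,0,0],0.05],[[0,0,0],[0,0,0],0.05]]'
python3 - <<'E'
from h import *
st(W(115,121,55))
d=vision.get_image("top");cv2.imwrite("pics/t2.png",d["img"])
d=vision.get_image("scene");cv2.imwrite("pics/s2.png",d["img"])
E
```

```text
t: 1.63
ee_pos: [563.6, 283.9, 222.7]
orientation: [-0.059, 1.57, 0.059]
ft_force: [-0.6, 0.3, 0.1]
width: 49.7
t: 2.3
ee_pos: [621.9, 240.0, 142.7]
orientation: [-0.059, 1.571, 0.059]
ft_force: [0.3, 1.0, 0.1]
width: 50.0
t 2.3 step-frame [114.1, 122.3, 142.7] F [0.3 1.  0.1] w 50.0
tool axes in step frame (cols)
 [[-0.001  0.     1.   ]
 [-0.     1.    -0.   ]
 [-1.    -0.    -0.001]]
shift in tool axes mm [87.7 -1.3  1. ]
turn 1 [-0.    -0.001  0.   ]
turn -1 [3.141e+00 0.000e+00 1.000e-03]
```

View pics/s2.png

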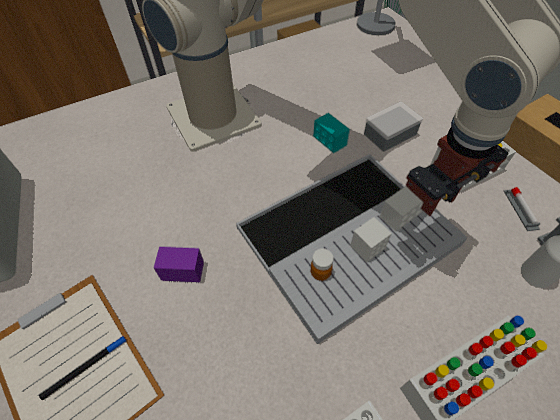

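```bash
python3 -m crank '[[[0.02,0,0],[0,0,0],0.05],[[0.02,0,0],[0,0,0],0.05],[[0.02,0,0],[0,0,0],0.05],[[0.015,0,0],[0,0,0],0.05],[[0.012,0,0],[0,0,0],0.05],[[0,0,0],[0,0,0],0.05],[[0,0,0],[0,0,0],0.05],[[0,0,0],[0,0,0],0.05]]'
python3 - <<'E'
from h import *
st(W(115,121,55))
d=vision.get_image("scene");cv2.imwrite("pics/s3.png",cv2.resize(d["img"][100:300,300:540],None,fx=3,fy=3))
E
```

```text
t: 3.07
ee_pos: [622.8, 240.2, 56.8]
orientation: [-0.059, 1.568, 0.06]
ft_force: [0.1, 0.8, -0.5]
width: 50.0
t 3.07 step-frame [115.0, 122.5, 56.8] F [ 0.1  0.8 -0.5] w 50.0
tool axes in step frame (cols)
 [[ 0.002  0.     1.   ]
 [ 0.     1.    -0.   ]
 [-1.     0.     0.002]]
shift in tool axes mm [ 1.8 -1.5  0. ]
turn 1 [-0.     0.002 -0.   ]
turn -1 [ 3.141e+00 -1.000e-03 -3.000e-03]
```

View pics/s3.png

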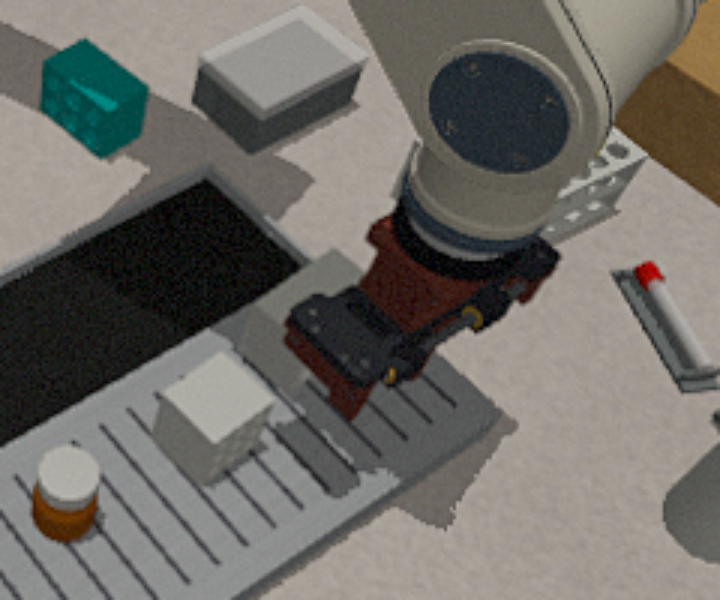

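```bash
python3 -m crank '[[[0.001,0,-0.006],[0,0,0],0.05],[[0,0,-0.006],[0,0,0],0.05],[[0,0,-0.004],[0,0,0],0.05],[[0,0,-0.003],[0,0,0],0.05],[[0,0,-0.003],[0,0,0],0.05],[[0,0,-0.003],[0,0,0],0.05],[[0,0,-0.003],[0,0,0],0.05],[[0,0,-0.003],[0,0,0],0.05]]'
python3 -m crank '[[[0,0,-0.003],[0,0,0],0.05],[[0,0,-0.003],[0,0,0],0.05],[[0,0,-0.003],[0,0,0],0.05],[[0,0,-0.003],[0,0,0],0.05],[[0,0,-0.003],[0,0,0],0.05],[[0,0,-0.002],[0,0,0],0.05],[[0,0,0],[0,0,0],0.05],[[0,0,0],[0,0,0],0.05]]'
python3 - <<'E'
from h import *
st(W(35,121,55))
d=vision.get_image("scene");a=cv2.resize(d["img"][150:270,300:470],None,fx=3,fy=3)
d=vision.get_image("top");b=cv2.resize(d["img"][70:190,95:265],None,fx=3,fy=3)
cv2.imwrite("pics/s4.png",cv2.resize(np.hstack([a,b]),(800,288)))
E
```

```text
t: 3.78
ee_pos: [591.2, 237.4, 54.9]
orientation: [-0.059, 1.569, 0.059]
ft_force: [0.9, -0.9, -0.4]
width: 50.1
t: 4.45
ee_pos: [573.7, 236.2, 54.6]
orientation: [-0.059, 1.571, 0.059]
ft_force: [0.1, -0.3, 1.3]
width: 50.1
t 4.45 step-frame [65.7, 122.2, 54.6] F [ 0.1 -0.3  1.3] w 50.1
tool axes in step frame (cols)
 [[-0.001  0.     1.   ]
 [-0.     1.    -0.   ]
 [-1.    -0.    -0.001]]
shift in tool axes mm [ -0.3  -1.2 -30.7]
turn 1 [-0.    -0.001  0.   ]
turn -1 [3.141e+00 0.000e+00 1.000e-03]
```

View pics/s4.png

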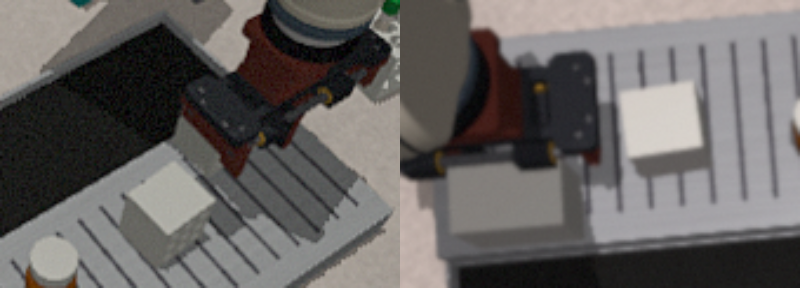

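The picture shows the block pushed and squared to the edge, with the narrow block untouched. I'll keep pushing.

```bash
python3 -m crank '[[[0,0,-0.003],[0,0,0],0.05],[[0,0,-0.003],[0,0,0],0.05],[[0,0,-0.003],[0,0,0],0.05],[[0,0,-0.003],[0,0,0],0.05],[[0,0,-0.003],[0,0,0],0.05],[[0,0,-0.003],[0,0,0],0.05],[[0,0,-0.003],[0,0,0],0.05],[[0,0,-0.003],[0,0,0],0.05]]'
python3 -m crank '[[[0,0,-0.002],[0,0,0],0.05],[[0,0,-0.002],[0,0,0],0.05],[[0,0,-0.002],[0,0,0],0.05],[[0,0,-0.001],[0,0,0],0.05],[[0,0,-0.001],[0,0,0],0.05],[[0,0,0],[0,0,0],0.05],[[0,0,0],[0,0,0],0.05],[[0,0,0],[0,0,0],0.05]]'
cat > look.py <<'E'
import sys
from h import *
st(W(32,121,55))
d=vision.get_image("scene");a=cv2.resize(d["img"][150:270,300:470],None,fx=3,fy=3)
d=vision.get_image("top");b=cv2.resize(d["img"][110:230,95:265],None,fx=3,fy=3)
cv2.imwrite(sys.argv[1],cv2.resize(np.hstack([a,b]),(800,288)))
E
python3 look.py pics/s5.png
```

```text
t: 5.22
ee_pos: [550.4, 234.6, 55.0]
orientation: [-0.059, 1.569, 0.059]
ft_force: [3.0, -0.5, 2.2]
width: 49.9
t: 5.88
ee_pos: [540.4, 233.3, 53.7]
orientation: [-0.06, 1.574, 0.058]
ft_force: [-0.3, 1.4, -0.4]
width: 49.8
t 5.88 step-frame [32.2, 121.8, 53.7] F [-0.3  1.4 -0.4] w 49.8
tool axes in step frame (cols)
 [[-0.004  0.     1.   ]
 [-0.001  1.    -0.   ]
 [-1.    -0.001 -0.004]]
shift in tool axes mm [-1.3 -0.8 -0.3]
turn 1 [-0.    -0.004  0.001]
turn -1 [3.141e+00 2.000e-03 6.000e-03]
```

View pics/s5.png

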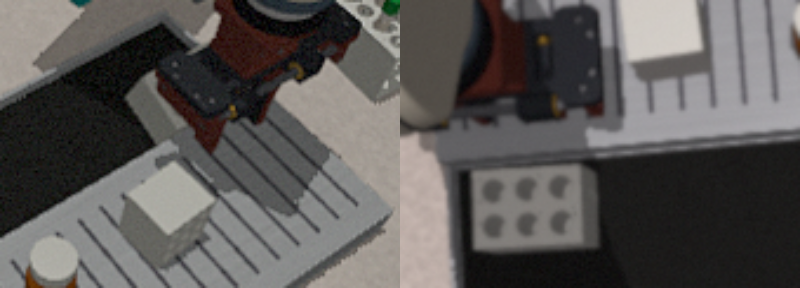

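The block has tumbled and its six wells now face up. I'll retreat back and up, then check that it lies flat.

```bash
python3 -m crank '[[[0,0,0.015],[0,0,0],0.05],[[0,0,0.02],[0,0,0],0.05],[[-0.02,0,0.01],[0,0,0],0.05],[[-0.03,0,0],[0,0,0],0.05],[[-0.03,0,0],[0,0,0],0.05],[[-0.03,0,0],[0,0,0],0.05],[[-0.03,0,0],[0,0,0],0.05],[[-0.02,0,0],[0,0,0],0.05]]'
python3 -m crank '[[[0,0.02,0.02],[0,0,0],0.05],[[0,0.03,0.02],[0,0,0],0.05],[[0,0.03,0.02],[0,0,0],0.05],[[0,0.03,0.01],[0,0,0],0.05],[[0,0.03,0],[0,0,0],0.05],[[0,0.02,0],[0,0,0],0.05],[[0,0,0],[0,0,0],0.05],[[0,0,0],[0,0,0],0.05]]'
python3 look.py pics/s6.png
python3 - <<'E'
from h import *
d=vision.get_image("top");cv2.imwrite("pics/t7.png",cv2.resize(d["img"][60:260,95:335],None,fx=3,fy=3,interpolation=cv2.INTER_CUBIC))
d=vision.get_image("scene");cv2.imwrite("pics/s7.png",cv2.resize(d["img"][130:330,230:480],None,fx=3,fy=3,interpolation=cv2.INTER_CUBIC))
E
```

```text
t: 6.65
ee_pos: [587.3, 237.3, 217.2]
orientation: [-0.059, 1.569, 0.059]
ft_force: [0.4, -0.3, 0.2]
width: 50.0
t: 7.32
ee_pos: [643.8, 402.5, 213.7]
orientation: [-0.062, 1.572, 0.06]
ft_force: [0.1, -0.6, -0.8]
width: 50.4
t 7.32 step-frame [148.2, 282.7, 213.7] F [ 0.1 -0.6 -0.8] w 50.4
tool axes in step frame (cols)
 [[-0.002 -0.002  1.   ]
 [-0.001  1.     0.002]
 [-1.    -0.001 -0.002]]
shift in tool axes mm [ 159.1 -161.3 -116.2]
turn 1 [ 0.002 -0.002  0.001]
turn -1 [-3.14e+00 -2.00e-03 -3.00e-03]
```

View pics/t7.png

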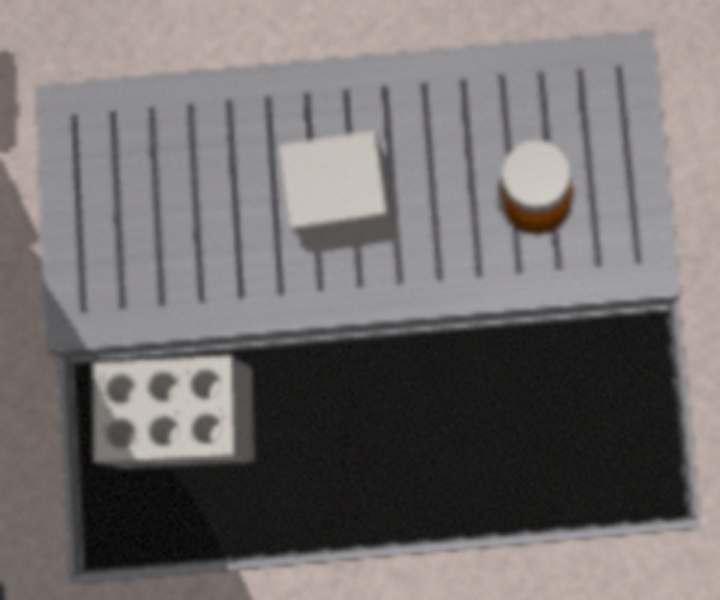

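View pics/s7.png

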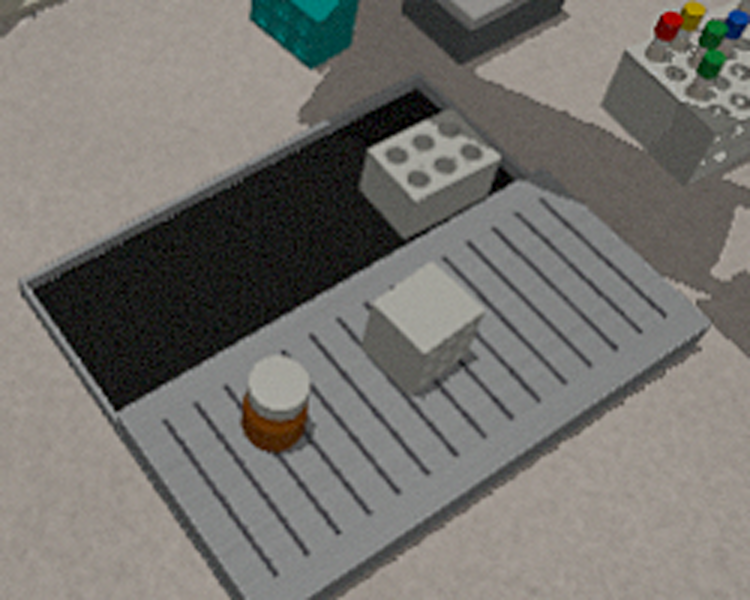

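Run:
```python
from h import *
d=vision.get_image("top");s=vision.get_image("scene")
tp=[(93,364),(233,356),(236,455),(96,462)]
sc=[(498,158),(409,210),(363,150),(449,108)]
for a,b in zip(tp,sc):
    ua=(95+a[0]/3-.33,60+a[1]/3-.33); ub=(230+b[0]/3-.33,130+b[1]/3-.33)
    c1,v1=ray(d,ua);c2,v2=ray(s,ub)
    k=np.linalg.lstsq(np.c_[v1,-v2],c2-c1,rcond=None)[0]
    print(S(plane(d,ua,58)),"tri",S((c1+k[0]*v1+c2+k[1]*v2)/2),"gap",np.linalg.norm(c1+k[0]*v1-c2-k[1]*v2).round(1))
```

```text
[-14.2, 162.8, 58.0] tri [-14.1, 162.9, 56.1] gap 1.2
[-16.7, 77.3, 58.0] tri [-15.8, 77.9, 48.8] gap 3.7
[-77.0, 78.9, 58.0] tri [-77.0, 78.9, 57.4] gap 0.5
[-74.0, 163.8, 58.0] tri [-74.0, 164.0, 57.5] gap 0.1
```

Run:
```python
from workcell import workorder
print(workorder.close_job())
```

```text
the job is handed in; nothing more can be done
None
```

I pushed the wide white six-well block over the step with both fingers low on its well face. It tumbled a quarter turn and now lies in the low tray with its six wells facing up. I then moved the arm clear and handed the job in. The last clock reading I printed was 7.3 s, and a few camera calls of 0.05 s each came after it.

- **Position:** the top face measures about 85 × 60 mm. In the step frame it spans x from −77 to −14 mm and y from 77 to 164 mm, so it is inside the tray and clear of the end rim.
- **Flatness:** three of the four top corners triangulate to 56–57.5 mm high, where 58 mm is expected. The fourth came out at 49 mm, with a 3.7 mm gap between the two sight lines. I put that down to a poorly picked corner pixel, because its position in the top view fits the rectangle, and did not re-measure it.
- **Other items:** the narrow block and the amber jar look unmoved in the before and after pictures. I compared these by eye rather than measuring.
- **Forces:** the force readings stayed below 4 N at the end of every move.

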